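Set the extraction damper and start the fan

TASK

Get the carving bench's dust extraction going: push the lever of the round iris damper around with a fingertip until its pointer points at the long mark on the scale, then press the fan button on the switch box fully down and let it come back up. Do not start the fan before the damper is set, do not grip or force the lever, and leave the stone, the jar and the brush where they are.

Things in the scene. Friction and masses are not known exactly. Their poses are not given: they have to be found in the camera images.
- damper_ring: Turning iris ring of the damper: flat dark steel ring, 176 mm outside diameter, top 30 mm above the bench. Origin on its vertical turning axis at bench height, z up; its x axis points outward along the lever, a flat steel arm (top 29 mm above the bench). It turns only about z, 2.2 rad between stops. Stiff: takes about 2.5 N sideways at the lever post and stays where it is left.
- lever_post (a point): Centre of the top of the upright round post on the lever, 108 mm out from the ring's axis. The post is 14 mm in diameter (its top 12 mm is a black cap that looks 18 mm wide) and stands from 29 mm to 81 mm above the bench; this is what to push.
- pointer_tip (a point): Outer end of the lever's narrow pointer, 128 mm out from the ring's axis in line with the post and 23 mm above the bench.
- scale: The flat round aluminium scale plate under the ring, 328 mm in diameter, top 8 mm above the bench, fixed. Same centre as the ring; its own x axis points outward along the long mark. It bears nine dark radial marks, 0.2 rad apart: eight short (11 mm) and, in the middle, one long, broad one (34 by 6 mm). The lever starts 0.5 to 1.6 rad clockwise of it, seen from above.
- long_mark (a point): Middle of the long mark on the scale plate, 143 mm out from the common axis, 9 mm above the bench.
- fan_button_top (a point): Centre of the top of the round black push button (32 mm in diameter) on the grey switch box (100 by 85 by 40 mm, fixed).
- fan_button (a joint): Travel of the fan button: 0 up, 0.006 m fully down; a spring brings it back. Fully down takes 5 N.
- stone: Bystander: loose rough marble stone, 58 by 46 mm, about 50 mm high; origin at the centre of its underside.
- jar: Bystander: loose amber glass jar with a steel lid, 56 mm in diameter, 60 mm high; origin at the centre of its underside.
- brush: Bystander: loose dusting brush 200 mm long, 42 mm wide, 20 mm high, lying on the bench along its own x axis; origin at the middle of its underside.
Not all that is in view belongs to the job. What is meant by the part that bears damper_ring is not yellow, and is the larger of those in its own colour. Several things look just like the part that bears fan_button_top: the one meant starts farthest to the robot's left.

How it is judged:
On the way, in this order (a step that is already met when the one before it is completed fails the run):
1. the lever's pointer is at the long mark and at rest (angle between the x axis of damper_ring and the x axis of scale, either way round below 0.06 rad and angular speed of damper_ring below 0.1 rad/s), for 0.2 s.
2. the fan button is pressed down (angle between the x axis of damper_ring and the x axis of scale, either way round below 0.06 rad and value of joint fan_button above 0.0045 m), for 0.05 s.
3. the fan button is up again (value of joint fan_button below 0.002 m), for 0.1 s.
At the end, for the whole second after the job is handed in: The lever points at the long mark within 0.06 rad (about 7 mm at the post) and is at rest, the fan button has been pressed at least 4.5 mm after that and is up again, and the stone, jar and brush are within 20 mm of where they began (all of step 1 and value of joint fan_button below 0.002 m and distance of each of stone, jar, brush from where it was at the start of the episode below 0.02 m); the robot touches nothing.
It fails at once if the fan button is pressed while the pointer is not at the long mark (value of joint fan_button above 0.003 m and not (angle between the x axis of damper_ring and the x axis of scale, either way round below 0.06 rad)).
It fails at once if the lever is gripped or forced: more than 30 N from the fingers (contact force between the fingers and damper_ring above 30 N).
It fails at once if the stone is moved or lifted (20 mm) (distance of stone from where it was at the start of the episode above 0.02 m).
It fails at once if the jar is moved or lifted (20 mm) (distance of jar from where it was at the start of the episode above 0.02 m).
It fails at once if the brush is moved or lifted (20 mm) (distance of brush from where it was at the start of the episode above 0.02 m).
It also fails if it takes over 58 s, if anything falls off the work surface, if the arm or the gripper's body presses on something with over 40 N, if the wrist force passes 120 N, or if a joint passes its speed limit or range.

ROBOT

A 6-joint arm with a two-finger parallel gripper is mounted at the origin on the work surface. World frame = base frame: x ahead of the robot, y to its left, z up, the work surface at z = 0. Lengths are in m, angles in rad, forces in N, time in s.
With the tool pointing down it reaches from about 0.375 to 0.75 m from the base axis. Payload 9 kg.
Tool frame: the origin (TCP) lies between the finger pads; the fingertips stand 8 mm ahead of it and the grasp point (between the pads) lies 11 mm behind it; z points along the fingers, y is the line along which they close (so a half turn about z gives the same grasp; the last joint's range is limited). The gripper opens to 85 mm and grips with 20 to 120 N. Pads are 22 mm wide; open, the fingers measure 114 mm over their backs; the gripper's body (76 mm by 85 mm) begins 54 mm behind the grasp point. The pads swing forward as they close: fully open they stand 13 mm farther back than shut.
Start: joints at [0.939, 0.104, 0.097, 1.564, 0, 1.353], TCP at [0.241, 0.549, 0.239] pointing down, gripper open.
Joint ranges: [-2.99, 2.99], [-0.84, 1.86], [-1.1, 1.16], [-1.84, 2.11], [-1.51, 1.56], [-3.14, 3.14]. Speed limits (rad/s): [2.22, 2.22, 2.57, 3.14, 3.14, 3.14].

INTERFACE

Orientations are given as a rotation vector (axis times angle).
In Python, from cell import manip gives the robot as it stands.
- The arm moves only by the tool send_rows, never from a script. Its argument "moves" is one flat list of numbers, 7 for each row, row after row: the turn, a rotation vector about the world's x, y, z in degrees, then the shift along the world's x, y, z in cm, then the closure, from 0 (fully open) to 1 (shut). A call has 1 to 5 rows; each row is the pose to reach, as a shift and turn from the pose commanded when the call began; what a row does not reach only later rows make up. A row lasts 1/8 s, in which the tool goes at most 62.5 mm and 10.7 degrees, less where a joint would pass 70% of its speed; a pose out of reach is approached as far as the arm can. A call with a gripper value outside its range is refused whole. The fingers move at their own pace and stop on an object; the grip force is fixed at half the most. Time passes only in rows, so rows that repeat a pose let the fingers close. It gives the time, the measured TCP pose, the force, the opening and the grip force at its end, in the units of the state.
- manip.get_obs(): the state, without advancing time (a new reading comes with each control period).
- manip.grab_frame(name): name is "side" or "top" or "wrist"; returns (picture, depth): 400x640x3 uint8, blue, green, red; 400x640 float32, m along the optical axis (not along the pixel's ray), 0 where there is no reading.
- manip.get_calibration(name): a dict with "camera_matrix" (3x3 intrinsics, pixels), "view" (4x4, takes a point from world to camera coordinates); the wrist camera has in their place "tool_from_camera" (4x4, takes a point from camera to tool coordinates, whose origin is the TCP and whose axes are the flange's). Camera axes: x right, y down, z forward; pixel columns grow to the right and rows downward; lengths in m; the calibration is good to about 2 mm. A picture is of the moment at which its call begins: read the wrist's pose just before it. get_calibration takes no time and is no camera call.
- manip.finish_job(): hands the job in; it is judged then, once.
The state is a dict: "clock": time; "joint_positions": joint angles; "joint_velocities": joint speeds; "effort": joint torques, N m; "tool_pos": TCP position; "tcp_rot": TCP orientation; "contact_force": force on the tool from outside, world axes, zero at the start; "moment": the same for the moment, N m; "finger_gap": opening from 0.0 (shut) to 1.0 (fully open); "gripper_force": force on a finger pad.
Only numpy, scipy, OpenCV 4.12 (cv2) and the standard library are available. Lean on these libraries where they do the work, as an engineer would, in place of code of your own. Each camera call takes 0.05 s, during which the arm holds its last target. There are 200 camera calls.

## Working session

There is one attempt and no reset: what is moved stays moved. The work goes in short steps, Python scripts to look and compute and a tool call to move; the robot and the scene stay as the last step left them, time stands still between calls to the robot, and variables do not carry over. Pictures are saved under pics/ and viewed, at most 10 in all, crops included, and the job is handed in when it is done.

Besides the shell and the picture viewer there is one more tool, called after "Request:" as name(argument=value, ...), one argument or row to a line, values as JSON. send_rows: Moves the arm, as the interface text tells. Its arguments: {"type":"object","properties":{"moves":{"type":"array"}},"required":["moves"]}

```bash
mkdir -p pics; cat > h.py <<'E'
import numpy as np, cv2
from cell import manip
def cal(n):
    c=manip.get_calibration(n); K=np.array(c["camera_matrix"])
    if "view" in c: return K,np.array(c["view"])
    o=manip.get_obs(); T=np.eye(4); T[:3,:3]=cv2.Rodrigues(np.array(o["tcp_rot"],float))[0]; T[:3,3]=o["tool_pos"]
    return K,np.linalg.inv(T@np.array(c["tool_from_camera"]))
def ray(K,V,uv,z):
    "pixel -> world point on plane z"
    R,t=V[:3,:3],V[:3,3]; C=-R.T@t
    d=R.T@np.linalg.inv(K)@np.array([uv[0],uv[1],1.])
    return C+d*(z-C[2])/d[2]
def deproj(K,V,uv,dep):
    p=np.linalg.inv(K)@np.array([uv[0],uv[1],1.])*dep
    return V[:3,:3].T@(p-V[:3,3])
def proj(K,V,P):
    q=K@(V[:3,:3]@np.array(P)+V[:3,3]); return q[:2]/q[2]
E
python3 - <<'E'
from h import *
print(manip.get_obs())
for n in("top","side","wrist"):
    K,V=cal(n); im,d=manip.grab_frame(n); cv2.imwrite(f"pics/{n}0.png",im); np.savez(f"{n}0.npz",im=im,d=d,K=K,V=V)
    print(n,K.tolist(),(-V[:3,:3].T@V[:3,3]).round(3))
E
```

```text
{'clock': 0.0, 'joint_positions': array([9.39300016e-01, 1.04728486e-01, 9.64738140e-02, 1.56391150e+00,
       2.39284649e-05, 1.35310993e+00]), 'joint_velocities': array([-1.68841265e-03, -7.56299063e-04,  3.96498039e-04,  7.91522460e-05,
        3.54580807e-04, -1.93203801e-05]), 'effort': array([ 1.47518898e-03, -5.56937492e+01,  5.03642535e+01,  1.69991527e-02,
       -3.01349282e-04,  4.56542477e-05]), 'tool_pos': array([0.24104072, 0.54909826, 0.23850774]), 'tcp_rot': array([-6.45262713e-01, -3.07401274e+00,  1.94484799e-03]), 'contact_force': array([0.78253525, 0.07898706, 0.59295594]), 'moment': array([0.00915811, 0.00398639, 0.01397118]), 'gripper_force': 0.0, 'finger_gap': 1.0005845738509256}
top [[504.06547958218175, 0.0, 316.30057993368644], [0.0, 504.06547958218175, 204.1477571985397], [0.0, 0.0, 1.0]] [ 0.214 -0.014  1.548]
side [[477.15835316436153, 0.0, 310.7138184970887], [0.0, 477.15835316436153, 203.08879608767901], [0.0, 0.0, 1.0]] [-0.019 -0.849  1.239]
wrist [[279.982370926303, 0.0, 318.1595601943839], [0.0, 279.982370926303, 199.69976349947908], [0.0, 0.0, 1.0]] [0.173 0.579 0.373]
```

View pics/top0.png

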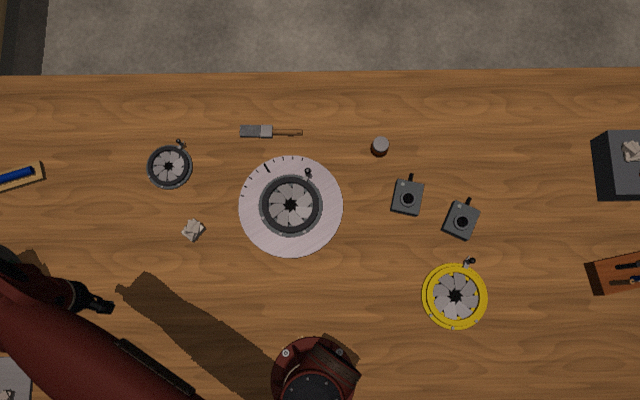

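View pics/side0.png

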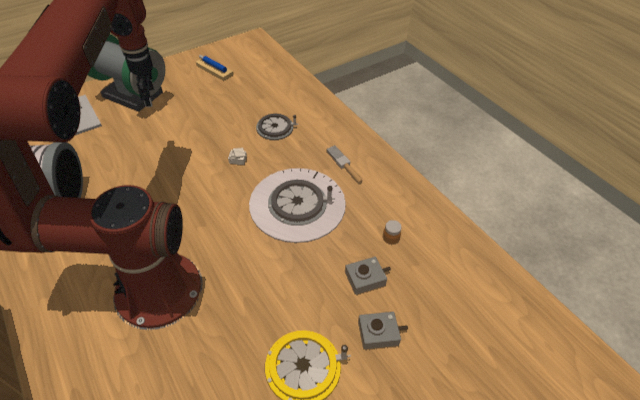

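The top view offers three dampers: the grey one at (291,205) with the scale, a smaller grey one at (169,166), and a yellow one at (455,296). I choose (291,205). There are two switch boxes, at (408,196) and (462,219). Robot left is image left, so I choose (408,196). The bystanders are the brush (270,131), jar (380,147) and stone (193,230). Next is one close crop to check, plus measurements.

```bash
python3 - <<'E'
from h import *
D=np.load("top0.npz"); im,d,K,V=[D[k] for k in("im","d","K","V")]
c=im[120:270,225:435]; cv2.imwrite("pics/crop1.png",cv2.resize(c,None,fx=3.8,fy=3.8,interpolation=cv2.INTER_CUBIC))
P=lambda u,v:deproj(K,V,(u,v),d[v,u]).round(4)
for n,uv in dict(ring=(291,178),plate=(250,200),post=(308,173),btn=(408,199),box=(398,186),brush=(255,131),jar=(380,142),stone=(193,228),bench=(360,220)).items(): print(n,P(*uv))
# plate: bright low-saturation pixels -> ellipse centre
hsv=cv2.cvtColor(im,cv2.COLOR_BGR2HSV)
m=((hsv[...,1]<45)&(hsv[...,2]>120)).astype(np.uint8); m[:, :230]=0; m[:,350:]=0; m[:150]=0;m[265:]=0
cs=max(cv2.findContours(m,cv2.RETR_EXTERNAL,cv2.CHAIN_APPROX_NONE)[0],key=cv2.contourArea)
e=cv2.fitEllipse(cv2.convexHull(cs)); print(e, ray(K,V,e[0],.008))
E
```

```text
ring [0.6002 0.0559 0.0348]
plate [0.5384 0.1855 0.0075]
post [0.6025 0.0025 0.0829]
btn [ 0.5217 -0.2967  0.0659]
box [ 0.5685 -0.2732  0.0392]
brush [0.7615 0.1707 0.0155]
jar [ 0.7052 -0.2212  0.056 ]
stone [0.4476 0.3522 0.0415]
bench [ 0.4704 -0.1561  0.0032]
((290.2183837890625, 206.36061096191406), (102.12391662597656, 104.35307312011719), 78.97021484375) [0.51606396 0.06009478 0.008     ]
```

View pics/crop1.png

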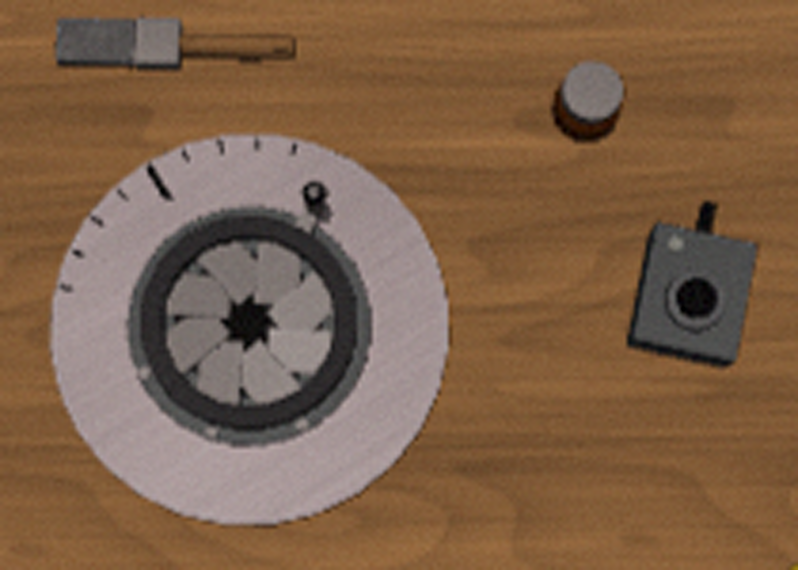

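The close crop confirms the grey damper with the nine-mark scale. In crop pixels, the long mark is at (160,183), the post cap at (315,193) and the left box's button at (697,297). Next I'll get accurate positions from both views.

```bash
cat > meas.py <<'E'
from h import *
def tri(obs):
    "least-squares intersection of rays [(K,V,uv)]"
    A=np.zeros((3,3));b=np.zeros(3);L=[]
    for K,V,uv in obs:
        C=-V[:3,:3].T@V[:3,3]; d=V[:3,:3].T@np.linalg.inv(K)@[uv[0],uv[1],1]; d/=np.linalg.norm(d)
        M=np.eye(3)-np.outer(d,d);A+=M;b+=M@C;L.append((M,C))
    X=np.linalg.solve(A,b); return X,[np.linalg.norm(M@(X-C)) for M,C in L]
def blob(im,uv,r,thr):
    "centroid of the dark blob nearest uv within r px"
    g=cv2.cvtColor(im,cv2.COLOR_BGR2GRAY); u,v=map(int,np.round(uv)); r=int(r)
    s=cv2.resize(g[v-r:v+r+1,u-r:u+r+1],None,fx=4,fy=4,interpolation=cv2.INTER_CUBIC)
    n,l,st,c=cv2.connectedComponentsWithStats((s<thr).astype(np.uint8))
    ok=[i for i in range(1,n) if st[i,4]>30]
    i=min(ok,key=lambda i:np.hypot(*(c[i]-2*len(s)/4)))
    return (c[i]+.5)/4-.5+[u-r,v-r],st[i,4]/16
E
python3 - <<'E'
from meas import *
S={}
for n in("top","side"):
    D=np.load(n+"0.npz"); S[n]=[D[k] for k in("im","d","K","V")]
im,d,K,V=S["side"]
# predict in side view from top guesses
for n,P in dict(mark=(.645,.127,.009),post=(.6025,.0025,.081),btn=(.52,-.297,.066),centre=(.516,.06,.03)).items():
    print(n,proj(K,V,P).round(1))
def ex(nm,uvT,thT,rT): 
    u,a=blob(S["top"][0],uvT,rT,thT); print(nm,"top",u.round(2),a); return u
m=ex("mark",(267.1,168.2),100,7); print(ray(*S["top"][2:],m,.009))
p=ex("post",(307.9,171),50,5); print(ray(*S["top"][2:],p,.081))
b=ex("btn",(408.4,198),40,8); print(ray(*S["top"][2:],b,.066))
c=np.vstack([cv2.resize(im[165:215,245:345],(800,400),interpolation=cv2.INTER_CUBIC)[:, :],cv2.resize(im[255:280,335:385],(800,200*2),interpolation=cv2.INTER_CUBIC)[:200]])
cv2.imwrite("pics/crop2.png",c)
E
```

```text
mark [317.8 176.7]
post [328.1 189.7]
btn [362.1 269.1]
centre [296.7 199.3]
mark top [266.31 167.65] 23.8125
[0.64165153 0.13480779 0.009     ]
post top [307.59 172.33] 29.0
[0.60512549 0.00377558 0.081     ]
btn top [407.88 197.98] 85.5625
[ 0.52475448 -0.29648261  0.066     ]
```

View pics/crop2.png

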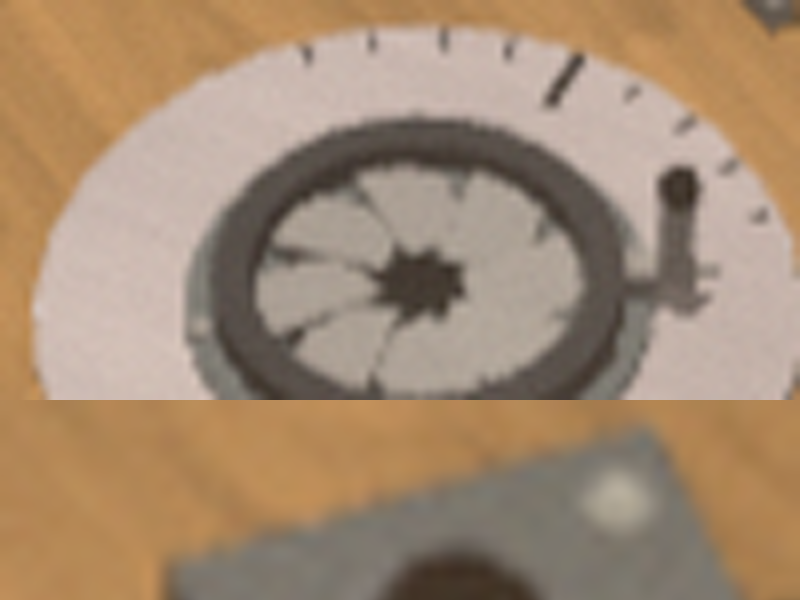

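Side crop: long mark at side pixel (315.6,175), cap at (330,188.4). Now I'll triangulate and work out the angle.

```bash
python3 - <<'E'
from meas import *
S={}
for n in("top","side"):
    D=np.load(n+"0.npz"); S[n]=[D[k] for k in("im","d","K","V")]
T=S["top"][2:];s=S["side"][2:]
for nm,g,uT,r,th in(("mark",(315.6,175),(266.31,167.65),4,110),("post",(329.8,188.2),(307.59,172.33),3,80),("btn",(363,270),(407.88,197.98),7,60)):
    u,a=blob(S["side"][0],g,r,th); X,e=tri([(*T,uT),(*s,u)]); print(nm,u.round(1),a,X.round(4),np.round(e,4))
C=np.array([.516,.06])
for nm,P in(("mark",(.6417,.1348)),("post",(.6051,.0038))):
    q=P-C; print(nm,np.hypot(*q).round(4),np.degrees(np.arctan2(q[1],q[0])).round(1))
im,d,K,V=S["side"]
hsv=cv2.cvtColor(im,cv2.COLOR_BGR2HSV); m=((hsv[...,1]<45)&(hsv[...,2]>150)).astype(np.uint8); m[:, :240]=0; m[:,360:]=0; m[:160]=0;m[250:]=0
cs=max(cv2.findContours(m,cv2.RETR_EXTERNAL,cv2.CHAIN_APPROX_NONE)[0],key=cv2.contourArea)
w=np.array([ray(K,V,p[0],.008)[:2] for p in cv2.convexHull(cs)],np.float32); print(cv2.minEnclosingCircle((w*1000)), cv2.fitEllipse(w*1000))
R=cv2.Rodrigues(manip.get_obs()["tcp_rot"])[0]; print(R.round(3)); print(np.array(manip.get_calibration("wrist")["tool_from_camera"]).round(3))
E
```

```text
mark [315.1 174.5] 8.9375 [0.6388 0.1341 0.0178] [0.0004 0.0004]
post [329.5 188.4] 17.875 [0.6063 0.0031 0.0833] [0.0019 0.0019]
btn [363.3 269.2] 66.875 [ 0.5253 -0.2971  0.0618] [0.0004 0.0004]
mark 0.1463 30.8
post 0.1053 -32.2
((519.1227416992188, 63.566349029541016), 163.00843811035156) ((518.8834228515625, 63.70983123779297), (323.03948974609375, 324.7923583984375), 170.43971252441406)
[[-0.916  0.402 -0.001]
 [ 0.402  0.916 -0.001]
 [ 0.    -0.001 -1.   ]]
[[-0.001 -0.958 -0.286  0.074]
 [ 1.    -0.001 -0.001 -0.   ]
 [ 0.001 -0.286  0.958 -0.135]
 [ 0.     0.     0.     1.   ]]
```

Post and long mark are about 63 degrees apart. I'll push along the tool's y axis with the shut fingers' back, and travel first to a viewing point behind the post.

Request:
send_rows(
  moves=[0, 0, 0, 3, -5, 0, 1, 0, 0, 0, 6, -10, 0, 1, 0, 0, 0, 9, -15, 0, 1, 0, 0, 0, 12, -20, 0, 1, 0, 0, 0, 15, -25, 0, 1],
)

```text
clock: 0.78
tool_pos: [0.3918, 0.2977, 0.2392]
tcp_rot: [0.645, 3.075, 0.0]
contact_force: [0.4, 0.5, -1.0]
finger_gap: -0.002
gripper_force: 0.0
```

Request:
send_rows(
  moves=[0, 0, 0, 3, -5, 0, 1, 0, 0, 0, 6, -10, 0, 1, 0, 0, 0, 9, -15, 0, 1, 0, 0, 0, 12, -20, 0, 1, 0, 0, 0, 15, -25, 0, 1],
)

```text
clock: 1.4
tool_pos: [0.5419, 0.0475, 0.2392]
tcp_rot: [0.646, 3.074, 0.0]
contact_force: [0.6, 0.7, 0.3]
finger_gap: -0.003
gripper_force: 0.0
```

Request:
send_rows(
  moves=[0, 0, 0, 3, -5, 0, 1, 0, 0, 0, 4, -7.5, 0, 1, 0, 0, 0, 4, -7.5, 0, 1, 0, 0, 0, 4, -7.5, 0, 1],
)

```text
clock: 1.9
tool_pos: [0.5809, -0.025, 0.2392]
tcp_rot: [-0.645, -3.074, -0.001]
contact_force: [0.0, 0.0, 0.4]
finger_gap: -0.002
gripper_force: 0.0
```

```bash
python3 - <<'E'
from h import *
o=manip.get_obs(); print({k:np.round(o[k],3) for k in("clock","joint_positions","tool_pos","tcp_rot","contact_force","finger_gap")})
K,V=cal("wrist"); im,d=manip.grab_frame("wrist"); cv2.imwrite("pics/w1.png",im); np.savez("w1.npz",im=im,d=d,K=K,V=V)
for n,P in dict(mark=(.6405,.1345,.009),post=(.6057,.0035,.081),centre=(.5175,.062,.03)).items(): print(n,proj(K,V,P).round(1))
E
```

```text
{'clock': np.float64(1.9), 'joint_positions': array([-0.268,  0.048,  0.038,  1.562,  0.   ,  0.146]), 'tool_pos': array([ 0.581, -0.025,  0.239]), 'tcp_rot': array([-6.450e-01, -3.074e+00, -1.000e-03]), 'contact_force': array([0.015, 0.005, 0.409]), 'finger_gap': np.float64(-0.002)}
mark [448.2 167.2]
post [352.  197.7]
centre [365.6  98.9]
```

View pics/w1.png

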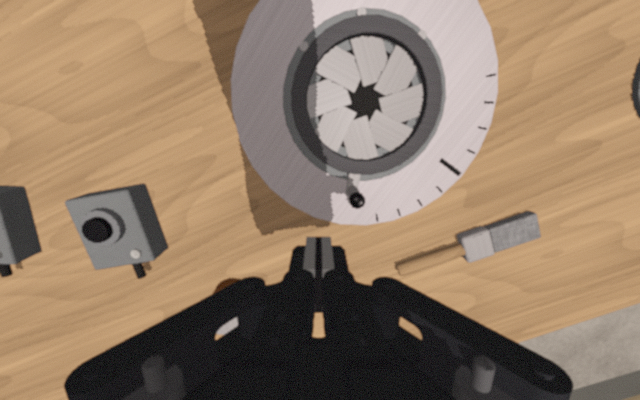

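Wrist view: post cap at (357,200), long mark (450,166), ring centre (366,99) and the left box's button (98,229). I'll refine these and combine them with the top view.

```bash
python3 - <<'E'
from meas import *
D=np.load("w1.npz"); im,d,K,V=[D[k] for k in("im","d","K","V")]
W=(K,V); T=np.load("top0.npz"); T=(T["K"],T["V"]); s=np.load("side0.npz"); s=(s["K"],s["V"])
tv=dict(mark=((266.31,167.65),(315.1,174.5)),post=((307.59,172.33),(329.5,188.4)),btn=((407.88,197.98),(363.3,269.2)))
out={}
for n,g,r,th,z in(("mark",(450,166),12,110,.009),("post",(357,200),9,50,.081),("btn",(98,229),16,35,.062)):
    u,a=blob(im,g,r,th); X2,e=tri([(*W,u),(*T,tv[n][0])]); X3,e3=tri([(*W,u),(*T,tv[n][0]),(*s,tv[n][1])])
    out[n]=ray(*W,u,z); print(n,u.round(1),a,"plane",out[n].round(4),"W+T",X2.round(4),np.round(e,4),"all",X3.round(4),"depth",deproj(*W,u,d[int(u[1]),int(u[0])]).round(4))
# scale centre from the eight short marks + rim: circle fit of rim points on plane .008
hsv=cv2.cvtColor(im,cv2.COLOR_BGR2HSV); m=((hsv[...,1]<40)&(hsv[...,2]>70)).astype(np.uint8); m[225:]=0; m[:, :225]=0; m[:,505:]=0
cs=max(cv2.findContours(m,cv2.RETR_EXTERNAL,cv2.CHAIN_APPROX_NONE)[0],key=cv2.contourArea)
w=np.array([ray(*W,p[0],.008)[:2] for p in cv2.convexHull(cs) if p[0][1]>3])
from scipy.optimize import least_squares
f=least_squares(lambda c:np.hypot(*(w-c).T)-.164,[.517,.062],loss="soft_l1",f_scale=.002); C=f.x; print("C",C,"res mm",np.abs(f.fun).mean()*1e3)
for n in("mark","post"):
    q=out[n][:2]-C; print(n,np.hypot(*q).round(4),np.degrees(np.arctan2(q[1],q[0])).round(2))
E
```

```text
mark [449.8 166.7] 79.25 plane [0.6408 0.1366 0.009 ] W+T [0.6393 0.1344 0.015 ] [0.0006 0.0006] all [0.6384 0.1339 0.0176] depth [0.6408 0.1367 0.0089]
post [355.5 199.1] 120.75 plane [0.6086 0.0065 0.081 ] W+T [0.5906 0.0046 0.1361] [0.0015 0.0015] all [0.6076 0.0048 0.0814] depth [0.6088 0.0065 0.0805]
btn [ 96.9 229.5] 448.3125 plane [ 0.5253 -0.2915  0.062 ] W+T [ 0.5263 -0.2984  0.0551] [0.0008 0.0008] all [ 0.526  -0.2964  0.0584] depth [ 0.5252 -0.2906  0.0629]
C [0.51792934 0.06294237] res mm 0.8676016275785867
mark 0.1432 30.97
post 0.1069 -31.91
```

Request:
send_rows(
  moves=[0, 0, -4, 0.5, 0, -4, 1, 0, 0, -8, 1, 0, -9, 1, 0, 0, -8, 1, 0, -14, 1, 0, 0, -8, 1, 0, -17.7, 1, 0, 0, -8, 1, 0, -17.7, 1],
)

```text
clock: 2.58
tool_pos: [0.5887, -0.0239, 0.0596]
tcp_rot: [-0.855, -3.017, -0.0]
contact_force: [-0.1, 1.0, -0.4]
finger_gap: -0.0
gripper_force: 0.0
```

Request:
send_rows(
  moves=[0, 0, 0, 0.2, 0.3, 0, 1, 0, 0, 0, 0.3, 0.5, 0, 1, 0, 0, 0, 0.4, 0.7, 0, 1, 0, 0, 0, 0.5, 0.9, 0, 1, 0, 0, 0, 0.5, 0.9, 0, 1],
)

```text
clock: 3.2
tool_pos: [0.5964, -0.0165, 0.0625]
tcp_rot: [0.858, 3.022, 0.0]
contact_force: [-0.2, 0.5, 0.3]
finger_gap: 0.001
gripper_force: 0.0
```

```bash
cat > look.py <<'E'
from meas import *
import sys
C=np.array([.518,.063])
o=manip.get_obs(); print(np.round(o["clock"],2),o["tool_pos"].round(4),o["contact_force"].round(2))
q=o["tool_pos"][:2]-C; print("tip r,ang",np.hypot(*q).round(4),np.degrees(np.arctan2(q[1],q[0])).round(2))
R=cv2.Rodrigues(o["tcp_rot"])[0]; print("y-axis ang",np.degrees(np.arctan2(R[1,1],R[0,1])).round(1),"tilt",R[2,2].round(4), "q6",o["joint_positions"][5].round(2))
def tip(th,back,yaw_now=np.degrees(np.arctan2(R[1,1],R[0,1])),p=o["tool_pos"]):
    a=np.radians(th); X=C+.108*np.array([np.cos(a),np.sin(a)])-back*np.array([-np.sin(a),np.cos(a)])
    return np.r_[th+90-yaw_now,(X-p[:2])*100]
if len(sys.argv)>1:
    for t in sys.argv[2:]: print(t,tip(float(t),float(sys.argv[1])).round(2))
E
python3 look.py .0215 -31 -29 -27 -24 -21
```

```text
3.2 [ 0.5964 -0.0165  0.0625] [-0.25  0.51  0.27]
tip r,ang 0.1117 -45.4
y-axis ang 58.3 tilt -1.0 q6 0.31
-31 [0.7  0.31 0.55]
-29 [2.7  0.56 0.83]
-27 [4.7  0.81 1.13]
-24 [7.7  1.15 1.59]
-21 [10.7   1.47  2.07]
```

Request:
send_rows(
  moves=[0, 0, 0.7, 0.3, 0.55, 0, 1, 0, 0, 2.7, 0.55, 0.85, 0, 1, 0, 0, 4.7, 0.8, 1.15, 0, 1, 0, 0, 6.7, 1.05, 1.45, 0, 1, 0, 0, 6.7, 1.05, 1.45, 0, 1],
)

```text
clock: 3.82
tool_pos: [0.6069, -0.0018, 0.0622]
tcp_rot: [0.679, 3.067, 0.001]
contact_force: [-0.2, -0.1, 0.3]
finger_gap: -0.003
gripper_force: 0.1
```

```bash
python3 look.py .0215 -23 -21 -18 -15 -12 -9 ; python3 - <<'E'
from meas import *
K,V=cal("wrist"); im,d=manip.grab_frame("wrist"); K2,V2=cal("top"); t,_=manip.grab_frame("top")
cv2.imwrite("pics/w2.png",np.vstack([im[60:330,170:570],cv2.resize(t[130:265,220:420],(400,270))]))
E
```

```text
3.82 [ 0.6069 -0.0018  0.0622] [-0.2  -0.07  0.32]
tip r,ang 0.11 -36.07
y-axis ang 65.1 tilt -1.0 q6 0.22
-23 [1.95 0.21 0.28]
-21 [3.95 0.42 0.6 ]
-18 [6.95 0.71 1.09]
-15 [9.95 0.98 1.6 ]
-12 [12.95  1.22  2.13]
-9 [15.95  1.44  2.66]
```

View pics/w2.png

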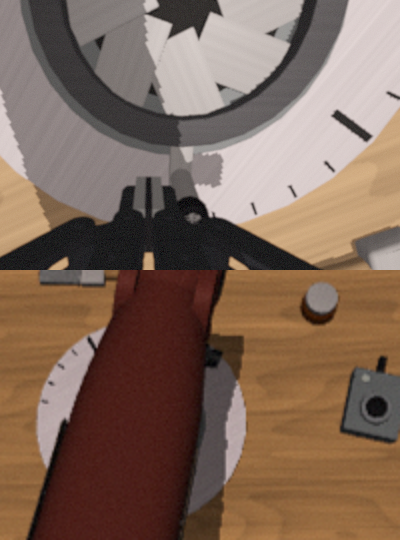

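Wrist crop: the finger back at about (165,195) lies against the post cap at (192,208). The arm hides the damper in the top view, so I'll carry on around the arc.

Request:
send_rows(
  moves=[0, 0, 2, 0.2, 0.3, 0, 1, 0, 0, 4, 0.4, 0.6, 0, 1, 0, 0, 7, 0.7, 1.1, 0, 1, 0, 0, 10, 1.0, 1.6, 0, 1, 0, 0, 13, 1.2, 2.1, 0, 1],
)

```text
clock: 4.55
tool_pos: [0.6191, 0.019, 0.0624]
tcp_rot: [0.324, 3.124, -0.0]
contact_force: [0.9, -3.1, -0.1]
finger_gap: -0.002
gripper_force: 1.3
```

```bash
python3 look.py .0215 -9 -6 -3 0 3 6 9 12 15 18
```

```text
4.55 [0.6191 0.019  0.0624] [ 0.89 -3.1  -0.07]
tip r,ang 0.1103 -23.53
y-axis ang 78.2 tilt -1.0 q6 0.03
-9 [2.84 0.22 0.59]
-6 [5.84 0.4  1.14]
-3 [8.84 0.56 1.69]
0 [11.84  0.69  2.25]
3 [14.84  0.78  2.82]
6 [17.84  0.85  3.4 ]
9 [20.84  0.89  3.97]
12 [23.84  0.9   4.55]
15 [26.84  0.87  5.12]
18 [29.84  0.82  5.7 ]
```

Contact force is about 3 N, as expected, so I continue the arc.

Request:
send_rows(
  moves=[0, 0, 3, 0.2, 0.6, 0, 1, 0, 0, 6, 0.4, 1.1, 0, 1, 0, 0, 9, 0.55, 1.7, 0, 1, 0, 0, 12, 0.7, 2.25, 0, 1, 0, 0, 15, 0.8, 2.8, 0, 1],
)

```text
clock: 5.18
tool_pos: [0.627, 0.047, 0.0624]
tcp_rot: [-0.087, 3.14, -0.0]
contact_force: [-0.1, -2.2, 0.2]
finger_gap: 0.004
gripper_force: 1.3
```

```bash
python3 look.py .0215 6 9 12 15 18 20
```

```text
5.18 [0.627  0.047  0.0624] [-0.09 -2.25  0.19]
tip r,ang 0.1102 -8.35
y-axis ang 93.2 tilt -1.0 q6 -0.19
6 [2.84 0.06 0.59]
9 [5.84 0.1  1.17]
12 [8.84 0.11 1.74]
15 [11.84  0.09  2.32]
18 [14.84  0.03  2.89]
20 [16.84 -0.02  3.27]
```

Request:
send_rows(
  moves=[0, 0, 3, 0.05, 0.6, 0, 1, 0, 0, 6, 0.1, 1.2, 0, 1, 0, 0, 9, 0.1, 1.75, 0, 1, 0, 0, 12, 0.1, 2.3, 0, 1, 0, 0, 15, 0, 2.9, 0, 1],
)

```text
clock: 5.8
tool_pos: [0.6271, 0.076, 0.0624]
tcp_rot: [-0.496, 3.102, -0.0]
contact_force: [0.4, -1.5, -1.6]
finger_gap: -0.0
gripper_force: 1.3
```

```bash
python3 look.py .0215 20 22 24 26 28 30; python3 - <<'E'
from meas import *
K,V=cal("wrist"); im,d=manip.grab_frame("wrist"); np.savez("w3.npz",im=im,d=d,K=K,V=V)
s,_=manip.grab_frame("side")
cv2.imwrite("pics/w3.png",np.hstack([im[60:330,200:500],cv2.resize(s[160:227,265:340],(300,270),interpolation=cv2.INTER_CUBIC)]))
E
```

```text
5.8 [0.6271 0.076  0.0624] [ 0.35 -1.51 -1.61]
tip r,ang 0.1099 6.79
y-axis ang 108.2 tilt -1.0 q6 -0.4
20 [ 1.84 -0.03  0.37]
22 [ 3.84 -0.09  0.75]
24 [ 5.84 -0.17  1.13]
26 [ 7.84 -0.26  1.5 ]
28 [ 9.84 -0.37  1.87]
30 [11.84 -0.49  2.24]
```

View pics/w3.png

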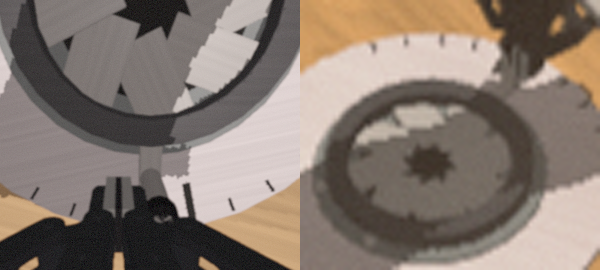

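Wrist crop: cap at (160,208), lever arm at (150,158) and long mark at (187,195), so a little more push is needed. I'll compute the current post angle.

```bash
python3 - <<'E'
from meas import *
D=np.load("w3.npz"); W=(D["K"],D["V"]); C=np.array([.518,.063])
for n,u,z in(("cap",(360,268),.081),("lever",(350,218),.029),("mark",(387,255),.009)):
    q=ray(*W,u,z)[:2]-C; print(n,np.hypot(*q).round(4),np.degrees(np.arctan2(q[1],q[0])).round(1))
E
```

```text
cap 0.1017 17.0
lever 0.0962 17.5
mark 0.1362 30.7
```

Request:
send_rows(
  moves=[0, 0, 2.5, -0.05, 0.5, 0, 1, 0, 0, 5, -0.15, 1.0, 0, 1, 0, 0, 7.5, -0.25, 1.4, 0, 1, 0, 0, 10, -0.4, 1.9, 0, 1, 0, 0, 10.8, -0.45, 2.05, 0, 1],
)

```text
clock: 6.52
tool_pos: [0.6221, 0.0968, 0.0624]
tcp_rot: [-0.784, 3.042, 0.0]
contact_force: [-0.2, -2.7, -0.2]
finger_gap: -0.004
gripper_force: 1.2
```

Request:
send_rows(
  moves=[0, 0, 0, 0.6, -0.9, 0, 1, 0, 0, 0, 1.7, -2.6, 0, 1, 0, 0, 0, 1.7, -2.6, 5, 1, 0, 0, 0, 1.7, -2.6, 10, 1, 0, 0, 0, 1.7, -2.6, 10, 1],
)

```text
clock: 7.15
tool_pos: [0.6426, 0.0688, 0.1676]
tcp_rot: [-0.777, 3.036, -0.004]
contact_force: [0.4, -0.5, -1.0]
finger_gap: -0.002
gripper_force: 0.0
```

```bash
python3 look.py .0215 30; python3 - <<'E'
from meas import *
K,V=cal("wrist"); im,d=manip.grab_frame("wrist"); np.savez("w4.npz",im=im,d=d,K=K,V=V); C=[.518,.063,0]
a=np.radians(29)
u=proj(K,V,np.array([.518+.118*np.cos(a),.063+.118*np.sin(a),.03])); print(u, proj(K,V,(.518,.063,.03)))
x,y=np.clip(u-[75,60],0,[490,280]).astype(int); print(x,y)
cv2.imwrite("pics/w4.png",cv2.resize(im[y:y+120,x:x+150],(750,600),interpolation=cv2.INTER_CUBIC))
E
```

```text
7.15 [0.6426 0.0688 0.1676] [ 0.43 -0.47 -0.96]
tip r,ang 0.1247 2.69
y-axis ang 118.7 tilt -1.0 q6 -0.6
30 [ 1.28 -2.03  2.95]
[373.1028247  197.58181579] [379.92071793  70.22845746]
298 137
```

View pics/w4.png

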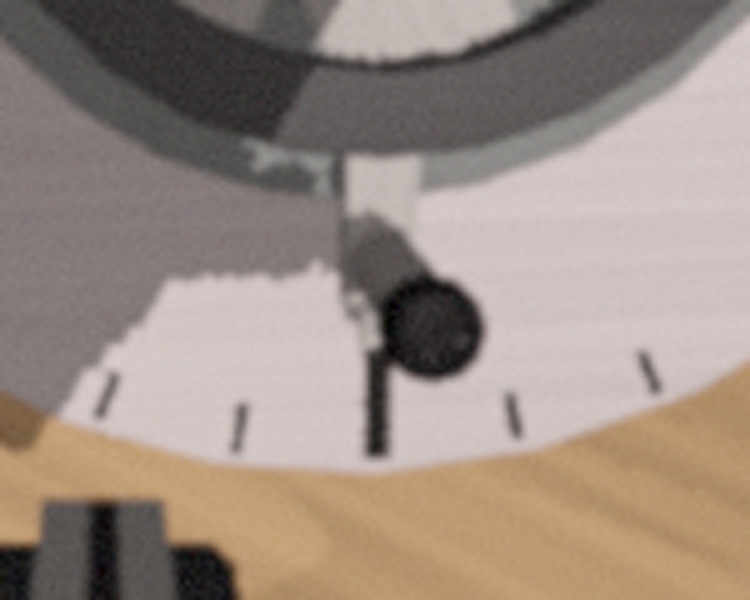

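The pointer now lies nearly over the long mark: cap at (384.4,202.6), visible part of the mark at (373.4,218.6), lever arm at (374.8,173.5) in full-image pixels. Now the angles.

```bash
python3 - <<'E'
from meas import *
D=np.load("w4.npz"); im,K,V=D["im"],D["K"],D["V"]; W=(K,V); C=np.array([.518,.063])
c,a=blob(im,(384.4,202.6),14,45); m,b=blob(im,(373.4,219),7,80); print(c,a,m,b)
for n,u,z in(("cap",c,.081),("cap2",(384.4,202.6),.081),("lever",(374.8,173.5),.029),("pointer",(371.6,202.5),.023),("mark",m,.009),("mark end",(373.0,227.5),.009),("short-",(401,220.5),.009),("short+",(345.8,222.5),.009)):
    q=ray(*W,u,z)[:2]-C; print(n,np.hypot(*q).round(4),np.degrees(np.arctan2(q[1],q[0])).round(1))
E
```

```text
[382.26410412 202.64382567] 258.125 [372.95194938 218.9748632 ] 45.6875
cap 0.1072 27.8
cap2 0.1072 28.7
lever 0.0935 29.4
pointer 0.1254 29.0
mark 0.1492 31.0
mark end 0.1595 31.1
short- 0.1555 42.6
short+ 0.1552 19.8
```

The lever is about 2 degrees short (29.0 against 31.0). I'll give it one small nudge more.

Request:
send_rows(
  moves=[0, 0, 2.4, 0, 0, -5, 1, 0, 0, 2.4, 0, 0, -10.5, 1, 0, 0, 2.4, 0, 0, -10.5, 1, 0, 0, 2.4, -1.0, 1.5, -10.5, 1, 0, 0, 2.4, -1.6, 2.4, -10.5, 1],
)

```text
clock: 7.82
tool_pos: [0.6241, 0.0954, 0.0601]
tcp_rot: [-0.844, 3.023, -0.001]
contact_force: [0.1, 0.3, 0.4]
finger_gap: -0.003
gripper_force: 0.0
```

```bash
python3 look.py .0215 31 31.2
```

```text
7.82 [0.6241 0.0954 0.0601] [0.1  0.33 0.43]
tip r,ang 0.111 16.99
y-axis ang 121.2 tilt -1.0 q6 -0.6
31 [-0.21 -0.25  0.48]
31.2 [-0.01 -0.26  0.51]
```

Request:
send_rows(
  moves=[0, 0, 0, -0.05, 0.2, 0.2, 1, 0, 0, 0, -0.1, 0.35, 0.2, 1, 0, 0, 0, -0.15, 0.5, 0.2, 1, 0, 0, 0, -0.2, 0.55, 0.2, 1, 0, 0, 0, -0.2, 0.55, 0.2, 1],
)

```text
clock: 8.45
tool_pos: [0.6216, 0.0998, 0.0595]
tcp_rot: [-0.844, 3.026, -0.0]
contact_force: [2.2, -1.8, 2.4]
finger_gap: -0.001
gripper_force: 1.2
```

Request:
send_rows(
  moves=[0, 0, 0, 0.6, -0.9, 0, 1, 0, 0, 0, 1.7, -2.6, 0, 1, 0, 0, 0, 1.7, -2.6, 5, 1, 0, 0, 0, 1.7, -2.6, 10, 1, 0, 0, 0, 1.7, -2.6, 10, 1],
)

```text
clock: 9.07
tool_pos: [0.6413, 0.0724, 0.1643]
tcp_rot: [-0.841, 3.02, -0.004]
contact_force: [-0.3, -0.1, -0.5]
finger_gap: -0.005
gripper_force: 0.0
```

```bash
python3 look.py; python3 - <<'E'
from meas import *
manip.grab_frame("side")
K,V=cal("wrist"); im,d=manip.grab_frame("wrist"); np.savez("w5.npz",im=im,d=d,K=K,V=V)
a=np.radians(31)
u=proj(K,V,np.array([.518+.118*np.cos(a),.063+.118*np.sin(a),.03]))
x,y=np.clip(u-[75,60],0,[490,280]).astype(int); print(x,y)
cv2.imwrite("pics/w5.png",cv2.resize(im[y:y+120,x:x+150],(750,600),interpolation=cv2.INTER_CUBIC))
E
```

```text
9.07 [0.6413 0.0724 0.1643] [-0.33 -0.07 -0.51]
tip r,ang 0.1236 4.38
y-axis ang 121.1 tilt -1.0 q6 -0.63
297 142
```

View pics/w5.png

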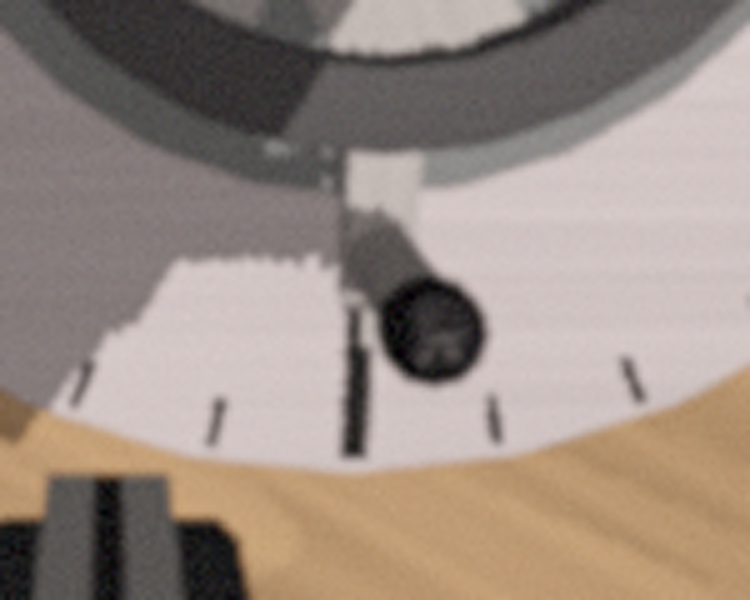

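The mark's outer end is at crop (354,440), the cap at (434,330) and the lever arm at (385,180). Now the angles, with blob centroids.

```bash
python3 - <<'E'
from meas import *
D=np.load("w5.npz"); im,K,V=D["im"],D["K"],D["V"]; W=(K,V); C=np.array([.518,.063]); o=np.array([297,142])
P=lambda x,y:o+np.array([x,y])/5-.4
for n,u,z in(("cap",P(434,330),.081),("lever",P(384,180),.029),("pointer",P(368,330),.023),("mark",P(355,410),.009),("mark end",P(353,455),.009),("mark top",P(357,350),.009),("short-",P(495,420),.009),("short+",P(216,422),.009)):
    q=ray(*W,u,z)[:2]-C; print(n,np.hypot(*q).round(4),np.degrees(np.arctan2(q[1],q[0])).round(1))
for t in(29,31,33):
    a=np.radians(t); e=np.array([np.cos(a),np.sin(a)])
    print(t,[(5*(proj(K,V,np.r_[C+r*e,z])-o+.4)).round(0).tolist() for r,z in((.108,.081),(.095,.029),(.128,.023),(.159,.009))])
E
```

```text
cap 0.1066 30.1
lever 0.0931 30.5
pointer 0.1258 30.5
mark 0.149 30.9
mark end 0.1596 31.0
mark top 0.135 30.8
short- 0.1543 42.5
short+ 0.1549 19.6
29 [[421.0, 338.0], [371.0, 189.0], [351.0, 340.0], [328.0, 452.0]]
31 [[444.0, 338.0], [388.0, 189.0], [373.0, 340.0], [354.0, 452.0]]
33 [[467.0, 338.0], [405.0, 189.0], [394.0, 340.0], [379.0, 452.0]]
```

The lever is now within about 0.6 degrees (0.01 rad) of the long mark. Next, over to the button at about (0.525, -0.294, 0.062).

Request:
send_rows(
  moves=[0, 0, 0, -1.5, -5, 1, 1, 0, 0, 0, -3, -10, 2, 1, 0, 0, 0, -4.5, -15, 2, 1, 0, 0, 0, -6, -20, 2, 1, 0, 0, 0, -7.5, -25, 2, 1],
)

```text
clock: 9.8
tool_pos: [0.5618, -0.1778, 0.1774]
tcp_rot: [0.844, -3.024, -0.003]
contact_force: [0.9, 0.2, -0.9]
finger_gap: -0.0
gripper_force: 0.0
```

Request:
send_rows(
  moves=[0, 0, 0, -1.5, -5, 0, 1, 0, 0, 0, -3, -8, 0, 1, 0, 0, 0, -3, -8, 0, 1],
)

```text
clock: 10.18
tool_pos: [0.5315, -0.258, 0.1773]
tcp_rot: [0.839, -3.026, -0.004]
contact_force: [0.6, -0.4, -0.4]
finger_gap: -0.004
gripper_force: 0.0
```

```bash
python3 - <<'E'
from meas import *
o=manip.get_obs(); print(o["tool_pos"].round(4))
K,V=cal("wrist"); im,d=manip.grab_frame("wrist"); np.savez("w6.npz",im=im,d=d,K=K,V=V)
u=proj(K,V,(.525,-.294,.062)); print(u)
x,y=np.clip(u-[75,60],0,[490,280]).astype(int); print(x,y)
cv2.imwrite("pics/w6.png",cv2.resize(im[y:y+120,x:x+150],(750,600),interpolation=cv2.INTER_CUBIC))
b,a=blob(im,u,25,45); X=ray(K,V,b,.062); print(b,a,X)
# depth profile through the button
z=lambda uu,vv:deproj(K,V,(uu,vv),d[int(vv),int(uu)])
print([ (k,z(b[0]+k,b[1]-0).round(4).tolist()) for k in range(-32,33,4)])
E
```

```text
[ 0.5315 -0.258   0.1773]
[287.02954733 173.7135136 ]
212 113
[284.39858969 171.60975632] 863.0625 [ 0.5245337  -0.29697959  0.062     ]
[(-32, [0.5455, -0.324, 0.0404]), (-28, [0.5438, -0.3208, 0.0392]), (-24, [0.5414, -0.3173, 0.0405]), (-20, [0.5363, -0.3131, 0.0526]), (-16, [0.5322, -0.3094, 0.0611]), (-12, [0.5301, -0.3063, 0.0621]), (-8, [0.528, -0.3032, 0.063]), (-4, [0.5263, -0.3001, 0.0624]), (0, [0.5246, -0.297, 0.0619]), (4, [0.5227, -0.2939, 0.0621]), (8, [0.5209, -0.2908, 0.0616]), (12, [0.5191, -0.2876, 0.0612]), (16, [0.5172, -0.2846, 0.0616]), (20, [0.5172, -0.2809, 0.0518]), (24, [0.5151, -0.2777, 0.0523]), (28, [0.5154, -0.2734, 0.0396]), (32, [0.5135, -0.27, 0.0391])]
```

View pics/w6.png

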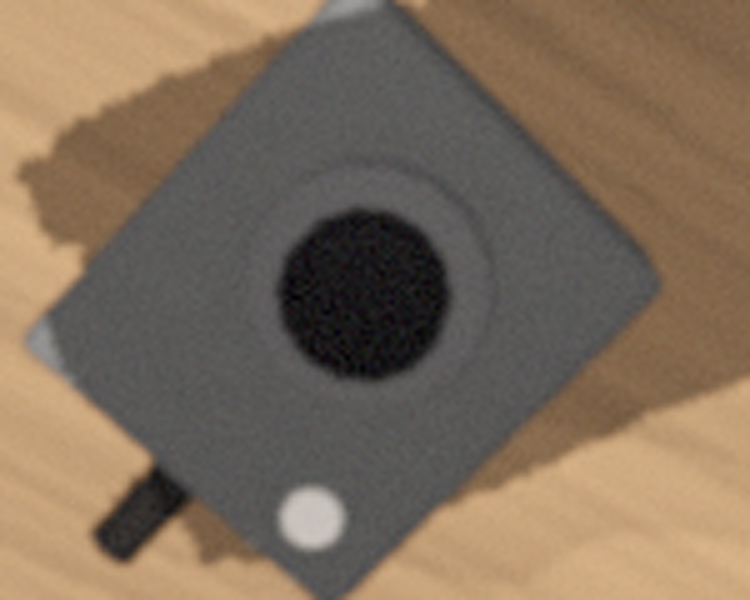

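The button is centred at (0.5245,-0.297) with its top at 0.062; the collar at 0.052 leaves clearance for the full 6 mm of travel. I'll move above it and press gently.

Request:
send_rows(
  moves=[0, 0, 0, -0.7, -3.9, 0, 1, 0, 0, 0, -0.7, -3.9, -5, 1, 0, 0, 0, -0.7, -3.9, -9.2, 1, 0, 0, 0, -0.7, -3.9, -9.2, 1],
)

```text
clock: 10.72
tool_pos: [0.5243, -0.2921, 0.083]
tcp_rot: [0.845, -3.021, -0.011]
contact_force: [-0.8, 0.8, 0.6]
finger_gap: 0.005
gripper_force: 0.0
```

Request:
send_rows(
  moves=[0, 0, 0, 0, 0, -0.6, 1, 0, 0, 0, 0, 0, -1.1, 1, 0, 0, 0, 0, 0, -1.3, 1],
)

```text
clock: 11.1
tool_pos: [0.5268, -0.2954, 0.0751]
tcp_rot: [-0.845, 3.025, -0.002]
contact_force: [-0.1, 0.1, -0.4]
finger_gap: -0.002
gripper_force: 0.0
```

Request:
send_rows(
  moves=[0, 0, 0, -0.2, -0.1, -0.3, 1, 0, 0, 0, -0.2, -0.1, -0.6, 1, 0, 0, 0, -0.2, -0.1, -0.8, 1, 0, 0, 0, -0.2, -0.1, -1.0, 1, 0, 0, 0, -0.2, -0.1, -1.0, 1],
)

```text
clock: 11.72
tool_pos: [0.5243, -0.2964, 0.0645]
tcp_rot: [0.844, -3.026, 0.001]
contact_force: [-2.4, -1.4, 3.6]
finger_gap: 0.001
gripper_force: 2.3
```

Request:
send_rows(
  moves=[0, 0, 0, 0, 0, -0.1, 1, 0, 0, 0, 0, 0, -0.2, 1, 0, 0, 0, 0, 0, -0.2, 1],
)

```text
clock: 12.1
tool_pos: [0.5244, -0.2965, 0.0639]
tcp_rot: [-0.845, 3.026, -0.002]
contact_force: [-7.0, 1.9, 15.6]
finger_gap: -0.0
gripper_force: 7.6
```

The force has reached 15.6 N against the 5 N needed, and the tool stopped at 0.0639, so the button is on its stop. Now I'll release and retreat.

Request:
send_rows(
  moves=[0, 0, 0, 0, 0, 1, 1, 0, 0, 0, 0, 0, 3, 1, 0, 0, 0, 0, 0, 8, 1, 0, 0, 0, 0, 0, 14, 1, 0, 0, 0, 0, 0, 14, 1],
)

```text
clock: 12.72
tool_pos: [0.5264, -0.2976, 0.209]
tcp_rot: [-0.844, 3.021, -0.012]
contact_force: [0.7, 0.1, -0.5]
finger_gap: 0.002
gripper_force: 0.0
```

Request:
send_rows(
  moves=[0, 0, 0, 0, -4, 0, 1, 0, 0, 0, 0, -4, 0, 1, 0, 0, 0, 0, -4, 0, 1],
)

```text
clock: 13.1
tool_pos: [0.5241, -0.3355, 0.2019]
tcp_rot: [0.844, -3.026, -0.002]
contact_force: [-1.0, -0.5, -0.4]
finger_gap: 0.002
gripper_force: 0.0
```

```bash
python3 - <<'E'
from meas import *
K,V=cal("top"); im,d=manip.grab_frame("top"); a=np.load("top0.npz")
w,dw=manip.grab_frame("wrist"); Kw,Vw=cal("wrist"); u=proj(Kw,Vw,(.5245,-.297,.062)).astype(int); print(u,"btn z",deproj(Kw,Vw,u,np.median(dw[u[1]-2:u[1]+3,u[0]-2:u[0]+3])).round(4))
C=np.array([.518,.063])
for t in(29,31,33):
    r=np.radians(t); print(t,proj(K,V,np.r_[C+.108*np.array([np.cos(r),np.sin(r)]),.081]).round(1))
g=proj(K,V,(.6106,.1186,.081)); c,n=blob(im,g,7,50); q=ray(K,V,c,.081)[:2]-C; print("cap",c.round(1),n,np.hypot(*q),np.degrees(np.arctan2(q[1],q[0])))
for nm,(x,y,w_,h) in dict(brush=(236,122,70,18),jar=(366,132,28,30),stone=(178,215,30,30)).items():
    print(nm,np.abs(im[y:y+h,x:x+w_].astype(int)-a["im"][y:y+h,x:x+w_]).mean().round(2))
print(manip.get_obs()["contact_force"])
E
```

```text
[349 210] btn z [ 0.5239 -0.2976  0.0622]
29 [270.5 170.5]
31 [269.4 171.2]
33 [268.3 171.8]
cap [269.4 171.1] 37.0 0.10813579529900554 30.817961868987684
brush 17.52
jar 17.6
stone 18.9
[ 0.23004894  0.90151154 -0.34781684]
```

The lever reads 30.8 degrees and the button is back up at 0.062. A uniform brightness change affects the picture differences, so I'll check the bystanders by image shift instead, then hand in.

```bash
python3 - <<'E'
from meas import *
im,_=manip.grab_frame("top"); a=np.load("top0.npz")["im"]; ok=True
G=lambda x:np.float32(cv2.cvtColor(x,cv2.COLOR_BGR2GRAY))
print("mean",im.mean(),a.mean())
for nm,(x,y,w,h) in dict(brush=(236,120,70,22),jar=(362,128,36,38),stone=(174,211,38,38)).items():
    t=G(a)[y:y+h,x:x+w]; r=cv2.matchTemplate(G(im)[y-10:y+h+10,x-10:x+w+10],t,cv2.TM_CCOEFF_NORMED); _,s,_,l=cv2.minMaxLoc(r)
    print(nm,np.array(l)-10,round(s,2)); ok&=max(abs(np.array(l)-10))<=1
if ok: print(manip.finish_job())
E
```

```text
mean 97.39520572916666 82.65834114583333
brush [0 0] 0.99
jar [0 0] 0.99
stone [0 0] 0.99
the job is handed in; nothing more can be done
None
```

The job is handed in: the lever points at the long mark (measured within about 0.01 rad), the fan button was then pressed fully down and is back up, and the stone, jar and brush have not moved; the hand-in returned no verdict.

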